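# Open the colorimeter and switch it on

### The job

Get the bench colorimeter ready for a sample without picking anything up: with a fingertip under the lip of its lid, flip the lid right back past upright until it rests open by itself and let go of it, then press the round key under the lid all the way down and let it come back up. Do not press the bar-shaped key, do not lift, tip or shove the meter out of its place, and leave the jar, dropper bottle and glass cell beside it standing where they are.

Things in the scene. Friction and masses are not known exactly. Their poses are not given: they have to be found in the camera images.
- meter: bench colorimeter, a grey loose box of 2 kg, 110 (x) x 140 (y) x 60 mm high, standing on four rubber feet on the worktop, with a white hinged lid on top (closed, the whole is 85 mm high). Origin: centre of its underside. Its x axis points from its front (display, lid's lip) to its back (hinge), y to the left for someone facing its front, z up; left and right are meant so below. The lid faces roughly towards the robot.
- lid (a joint): angle of the lid, rad: 0 = closed, grows as it opens, 1.95 = leaning back on its stop. The hinge is nearly free and the lid weighs about 0.12 kg: it falls shut when let go below about 1.4, and falls on to its stop and stays there when past about 1.5.
- lid_hinge (a point): middle of the lid's hinge line, 56 mm behind the meter's centre and 66 mm above its underside; the line runs along the meter's y axis.
- lip_edge (a point): middle of the lower front edge of the lid's lip. The lip is a flat tongue, 64 mm wide (y) and 5 mm thick, at the bottom of the lid's front wall; it sticks out 27 mm from that wall and its edge stands 26 mm in front of the meter's body, at 65 mm above the worktop when closed, with nothing below it. The edge is 137 mm from the hinge line. Moves with the lid; the point turns with it.
- round_key_top (a point): centre of the top of the round key (grey, 26 mm across), on the meter's deck under the lid, 18 mm in front of the meter's centre and 42 mm to its left (meter's +y), 68 mm above the worktop and 7 mm above the deck. The lid covers it when closed.
- round_key (a joint): travel of the round key, m: 0 = up, 0.005 = all the way down; sprung, needs about 4 N and comes back up by itself.
- bar_key_top (a point): centre of the top of the bar-shaped key (grey, 28 x 11 mm, sprung, 5 mm travel) that must not be pressed, mirrored on the meter's right, 84 mm from the round key.
- bar_key (a joint): travel of the bar-shaped key, m: 0 = up, 0.005 = down.
- jar: white screw-top jar, 50 mm across and 98 mm high, loose, standing to the left of the meter near its back. Origin: centre of its underside.
- dropper: small white dropper bottle, 27 mm across and 85 mm high, loose, standing to the left of the meter. Origin: centre of its underside.
- cell: clear square sample cell, 23 x 23 x 102 mm high, loose, standing to the right of the meter. Origin: centre of its underside.
Mind the look-alikes: they are no part of the job. Leave any blue look-alike of the jar alone. Leave any orange look-alike of the dropper alone.

How it is judged:
By the outcome, as a careful person would: the job done as asked, in the order asked, and still so for the second after the job is handed in, with the robot touching nothing.
It also fails if it takes over 50 s, if anything falls off the work surface, if the arm or the gripper's body presses on something with over 40 N, if the wrist force passes 120 N, or if a joint passes its speed limit or range.

### The arm

A 6-joint arm with a two-finger parallel gripper is mounted at the origin on a cart in front of the work surface, level with it; the furniture and walls round the work are solid. World frame = base frame: x ahead of the robot, y to its left, z up, the work surface at z = 0. Lengths are in m, angles in degrees, forces in N, time in s.
With the tool pointing down it reaches from about 0.35 to 0.875 m from the base axis. Payload 4.2 kg.
Tool frame: the origin (TCP) lies midway between the tips of the shut fingers; the grasp point (between the pads) lies 19 mm behind it; y points along the fingers, z is the direction in which the jaws open and shut, and the axes are right-handed (so a half turn about y gives the same grasp; the last joint's range is limited). The gripper opens to 87 mm and grips with 3 to 60 N. Pads are 19 mm wide; open, the fingers measure 117 mm over their backs; the gripper's body (75 mm by 190 mm) begins 51 mm behind the grasp point.
Start: joints at [78.186, 22.042, 0.453, 0, -68.411, -14.817], TCP at [0.28, 0.559, 0.223] pointing down, gripper open.
Joint ranges: [-179.83, 179.83], [-69.29, 118.12], [-61.27, 80.66], [-181.25, 117.63], [-171.15, -9.14], [-177.46, 177.46]. Speed limits (degrees/s): [159.86, 159.86, 180, 180, 180, 180].

### API

Orientations are given as [roll, pitch, yaw] about the fixed x, y, z axes, in that order (R = Rz(yaw) Ry(pitch) Rx(roll)).
In Python, from workcell import env gives the robot as it stands. The module is installed in compiled form; this text tells all that it offers. Calls block until the motion is done:
- env.goto(position, orientation): joint-space move of the TCP to a pose.
- env.move_straight(position, rotation=None, rate=0.15, force_limit=None): straight line of the TCP; rotation=None keeps the orientation; rate is the mean speed in m/s. With force_limit (N) it stops when the force on the tool has changed by that much, and returns True; else False.
- env.set_joints(angles): joint-space move.
- env.gripper_to(opening, grasp_force=None): opening from 0.0 (shut) to 1.0 (fully open); grasp_force is the grip in N (None keeps the last); returns when the fingers have stopped.
- env.dwell(seconds).
- env.inverse_kinematics(position, orientation): joint angles nearest the present ones, or None.
- env.read_state(): the state.
- env.grab_frame(name): name is "side" or "top" or "wrist"; returns a dict with "image" (420x560x3 uint8, blue, green, red), "fx", "fy", "cx", "cy" (pixels), "D" ([k1, k2, p1, p2, k3] as OpenCV has them; the pictures are not rectified), "position" and "orientation" of the camera in the world. Camera axes: x right, y up, looking along -z (the intrinsics and any distortion apply to the point x, -y, -z); pixel columns grow to the right and rows downward; lengths in m; the calibration is good to about 2 mm. A picture is of the moment at which its call begins. There is no depth.
A pose or a line that the arm cannot do raises env.Unreachable and nothing moves.
- env.close_job(): hands the job in, once; it reports no verdict.
Trained networks look in a picture, given as the dict that the camera call returned (one of the last four; its "shot" number tells which), for a name from the list of things; names that differ only in an ending like _2 or _b are one class to them, and where a whole thing is asked for, a point or a joint stands for the part that bears it (a point fixed in the world has none). Each returns a list of dicts, best first, with "score" (0 to 1); they miss things now and then, are a little off and sometimes report something else, mostly with a low value. They report only what shows in the picture. A call takes as long as a camera call. They do not tell look-alikes from the thing itself.
- env.search_frame(picture, thing): "xyz" ([x, y, z] in m, in world coordinates, good to about 4 mm: the middle of the surface that is visible of it).
- env.trace(picture, thing): "mask" (420x560 bool, what is visible of it).
The state is a dict: "clock": time; "joint_positions": joint angles; "qvel": joint speeds; "joint_torque": joint torques, N m; "position": TCP position; "tool_rot": TCP orientation; "force": force on the tool from outside, world axes, zero at the start; "wrist_torque": the same for the moment, N m; "opening": opening from 0.0 (shut) to 1.0 (fully open).
Only numpy, scipy, OpenCV 4.12 (cv2) and the standard library are available. Lean on these libraries where they do the work, as an engineer would, in place of code of your own. Each camera call takes 0.05 s, during which the arm holds its last target.

## Working session

There is one attempt and no reset: what is moved stays moved. The work goes in short steps, each a Python script; the robot and the scene stay as the last script left them, time stands still between calls to the robot, and variables do not carry over. Pictures are saved under pics/ and viewed, and the job is handed in when it is done.

```bash
mkdir -p pics
cat > h.py <<'E'
import numpy as np,cv2
from workcell import env
from scipy.spatial.transform import Rotation as R
np.set_printoptions(precision=4,suppress=True)
def snap(cam,fn):
    f=env.grab_frame(cam); cv2.imwrite('pics/'+fn,f['image']); return f
def camR(f):
    o=np.array(f['orientation'],float)
    return R.from_euler('xyz',o,degrees=True).as_matrix() if o.shape==(3,) else o
def proj(f,P):
    P=np.atleast_2d(P); Rc=camR(f); c=(P-np.array(f['position']))@Rc
    c=c*[1,-1,-1]
    K=np.array([[f['fx'],0,f['cx']],[0,f['fy'],f['cy']],[0,0,1.]])
    return cv2.projectPoints(c,np.zeros(3),np.zeros(3),K,np.array(f['D'],float))[0][:,0]
def ray(f,uv,z):
    K=np.array([[f['fx'],0,f['cx']],[0,f['fy'],f['cy']],[0,0,1.]])
    u=cv2.undistortPoints(np.array([[uv]],float),K,np.array(f['D'],float))[0,0]
    d=camR(f)@np.array([u[0],-u[1],-1]); p=np.array(f['position'])
    return p+d*(z-p[2])/d[2]
E
python3 - <<'E'
from h import *
s=env.read_state(); print(s)
for c in ['side','top','wrist']:
    f=snap(c,c+'0.png'); print(c,f['position'],f['orientation'],f['D'],f['fx'])
    for t in ['meter','lid','lip_edge','lid_hinge','jar','dropper','cell']:
        print(t,[(np.array(d['xyz']),round(d['score'],2)) for d in env.search_frame(f,t)][:3])
E
```

```text
{'clock': 0.0, 'joint_positions': array([ 78.1864,  22.0895,   0.3804,  -0.0315, -68.4116, -14.8171]), 'qvel': array([ 0.1209,  0.044 , -0.0932, -0.0076,  0.0364, -0.0179]), 'joint_torque': array([ -0.0006, -39.066 ,  18.7404,   4.2196,   0.011 ,  -0.0002]), 'position': array([0.2798, 0.5582, 0.2215]), 'tool_rot': array([-89.8759,   0.0026, 153.3577]), 'force': array([-0.327 , -1.0096,  0.4745]), 'wrist_torque': array([-0.0081, -0.0049,  0.0118]), 'opening': 1.0015031276569248}
side [ 0.101  -0.2631  0.763 ] [ 40.8644  -1.0815 -53.227 ] [0.0073 0.     0.     0.     0.    ] 448.91768233536595
meter [(array([ 0.5224, -0.0037,  0.0839]), 0.78)]
lid []
lip_edge [(array([0.5327, 0.0087, 0.0814]), 0.68)]
lid_hinge [(array([ 0.5253, -0.0015,  0.0811]), 0.84)]
jar [(array([0.6391, 0.1253, 0.061 ]), 0.96), (array([0.5355, 0.2759, 0.0658]), 0.74), (array([0.6264, 0.2471, 0.0644]), 0.67)]
dropper [(array([0.5486, 0.1402, 0.0439]), 0.84), (array([0.5127, 0.207 , 0.0422]), 0.55)]
cell [(array([ 0.4871, -0.1166,  0.0658]), 0.57)]
top [0.4714 0.0952 1.1493] [  6.3078  -0.002  -89.7084] [-0.1551  0.      0.      0.      0.    ] 504.8150211690229
meter [(array([0.5403, 0.0163, 0.0839]), 0.96)]
lid [(array([0.5409, 0.0162, 0.0867]), 0.78)]
lip_edge [(array([0.5382, 0.0204, 0.0809]), 0.68)]
lid_hinge [(array([0.5388, 0.0174, 0.0849]), 0.73), (array([0.6415, 0.1313, 0.1034]), 0.15)]
jar [(array([0.5455, 0.2852, 0.0922]), 0.98), (array([0.645 , 0.1316, 0.0986]), 0.97), (array([0.6362, 0.2556, 0.0986]), 0.64)]
dropper [(array([0.5526, 0.1462, 0.0489]), 0.63), (array([0.5183, 0.2139, 0.0511]), 0.61)]
cell [(array([ 0.5017, -0.1076,  0.0605]), 0.71)]
wrist [0.3449 0.5259 0.3859] [ -15.4636   -0.0111 -116.6896] [-0.0067  0.      0.      0.      0.    ] 321.1353686744434
meter []
lid []
lip_edge []
lid_hinge []
jar []
dropper []
cell []
```

View pics/side0.png

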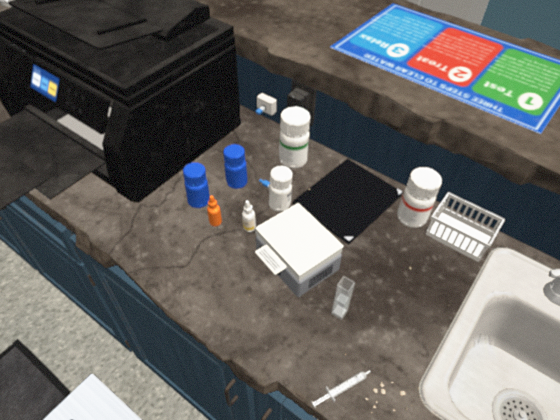

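View pics/top0.png

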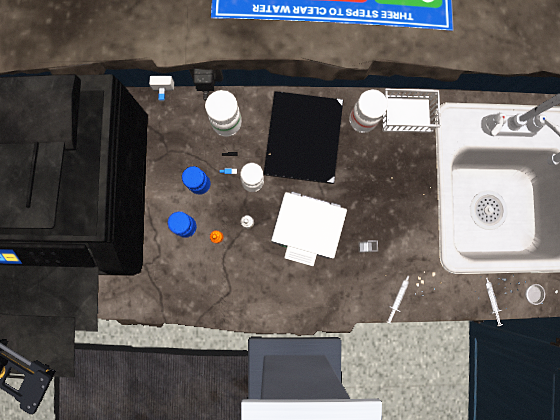

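The side view shows the meter at about (300,245) with its lip at (268,260). In the top view the lid is at (310,225) and the lip at (300,256). Next I fit the meter's pose from the top mask and check it by overlaying the model.

```bash
cat > fit.py <<'E'
from h import *
from scipy.optimize import minimize
ims={}
F={}
for c in ['side','top']:
    f=env.grab_frame(c); F[c]=f
    m=env.trace(f,'meter'); print(c,len(m),m and m[0]['score'],m and m[0]['mask'].sum())
    ims[c]=m[0]['mask'] if m else None
def boxpts(x0,x1,y0,y1,z0,z1): return np.array([[x,y,z] for x in(x0,x1) for y in(y0,y1) for z in(z0,z1)])
body=boxpts(-.055,.055,-.07,.07,.004,.06); lid=boxpts(-.055+.001,.056,-.07,.07,.062,.085); lip=boxpts(-.081,-.054,-.032,.032,.065,.07)
def W(P,q):
    c,s=np.cos(q[2]),np.sin(q[2]); return P@np.array([[c,s,0],[-s,c,0],[0,0,1]])+[q[0],q[1],0]
S=4
def sil(f,q):
    m=np.zeros((420*S,560*S),np.uint8)
    for b in(body,lid,lip):
        p=proj(f,W(b,q)); h=cv2.convexHull(((p+.5)*S-.5).astype(np.float32)); cv2.fillConvexPoly(m,np.round(h).astype(np.int32),1)
    return cv2.resize(m.astype(np.float32),(560,420),interpolation=cv2.INTER_AREA)
for sel in (['top'],['side'],['top','side']):
    def cost(q): return sum(np.abs(sil(F[c],q)-ims[c]).sum() for c in sel)
    best=None
    for y0 in (-.3,0,.3):
        r=minimize(cost,[.55,.015,y0],method='Nelder-Mead',options=dict(initial_simplex=np.array([[.55,.015,y0],[.57,.015,y0],[.55,.035,y0],[.55,.015,y0+.2]]),xatol=1e-4,fatol=.1))
        if best is None or r.fun<best.fun: best=r
    print(sel,best.x,np.degrees(best.x[2]),best.fun)
q=best.x; np.save('q.npy',q)
outs=[]
for c in F:
    im=cv2.resize(F[c]['image'],None,fx=4,fy=4,interpolation=cv2.INTER_CUBIC)
    for b in(body,lid,lip):
        p=proj(F[c],W(b,q)); h=cv2.convexHull(((p+.5)*4-.5).astype(np.float32)); cv2.polylines(im,[np.round(h).astype(np.int32)],True,(0,0,255),1)
    ct=proj(F[c],W(np.array([[0,0,.05]]),q))[0]*4; x,y=ct.astype(int)
    outs.append(im[y-230:y+230,x-200:x+200])
cv2.imwrite('pics/fit.png',np.hstack(outs))
E
python3 fit.py
```

```text
side 1 0.97 5146
top 1 0.95 3724
['top'] [ 0.5438  0.0123 -0.2639] -15.121087102447424 229.625
['side'] [ 0.542   0.0142 -0.2659] -15.234764730206 337.4375
['top', 'side'] [ 0.5433  0.0135 -0.2599] -14.892144315973242 594.1875
```

View pics/fit.png

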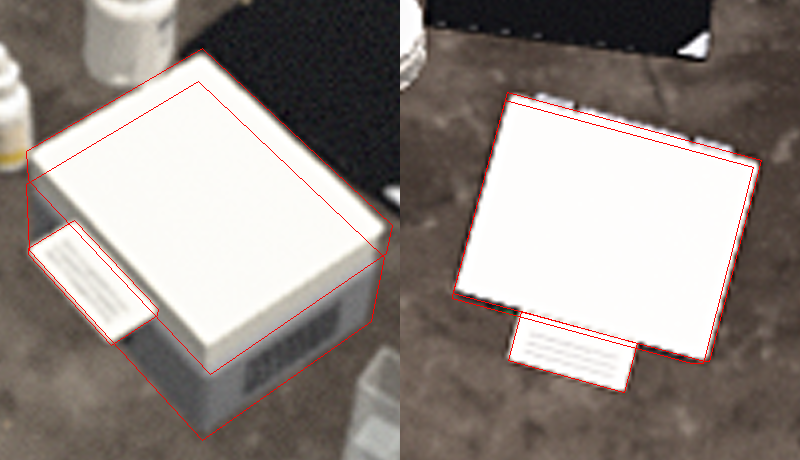

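The overlay matches both views. The meter is at (0.543, 0.013) with a yaw of about -15°. Next I check reachability for a hook path with the tool tilted 45° and the fingers shut.

```bash
cat > path.py <<'E'
from h import *
q=np.load('q.npy')
mx=np.array([np.cos(q[2]),np.sin(q[2]),0]); my=np.array([-np.sin(q[2]),np.cos(q[2]),0]); ez=np.array([0,0,1.])
O=np.array([q[0],q[1],0])
M=lambda x,y,z:O+x*mx+y*my+z*ez
def ori(p,sg):
    p=np.radians(p); d=np.cos(p)*mx-np.sin(p)*ez; z=sg*my; x=np.cross(d,z)
    return R.from_matrix(np.c_[x,d,z]).as_euler('xyz',degrees=True)
def tcp(th,p,s=.018,h=.0095,drop=0):
    P=np.radians(p); d=np.array([np.cos(P),-np.sin(P)]); n=np.array([np.sin(P),np.cos(P)])
    H=np.array([.056,.066]); u=np.array([np.cos(th),-np.sin(th)])
    E=H-.137*u
    C=E+s*(d if th<P else u)
    t=C-h*n; return M(t[0],0,t[1]-drop)
E
python3 - <<'E'
from path import *
for p in (35,45,55):
  for sg in (1,-1):
    o=ori(p,sg); out=[]
    for t in [M(-.19,0,.20),M(-.15,0,.04),tcp(0,p,drop=.006)]+[tcp(a,p) for a in (0,.4,.8,1.2,1.6,1.75)]:
        j=env.inverse_kinematics(t,o); out.append(None if j is None else np.round(j))
    print(p,sg,sum(k is None for k in out)); print(out[0],out[2],out[-1])
for sg in(1,-1): print(ori(90,sg),env.inverse_kinematics(M(-.018,.042,.07),ori(90,sg)),M(-.018,.042,.07))
print(tcp(0,45),tcp(1.75,45))
E
```

```text
35 1 5
None None [ -16.   12.  -46. -178.  -23.   88.]
35 -1 5
None None [ -16.   12.  -46. -178.  -23.  -92.]
45 1 7
None None None
45 -1 7
None None None
55 1 7
None [ -16.   17.  -59. -178.  -21.   89.] None
55 -1 7
None [ -16.   17.  -59. -178.  -21.  -91.] None
[-90.       0.     -14.8921] [  23.4619   23.2106  -22.7696   -0.      -44.0198 -128.354 ] [0.5367 0.0587 0.07  ]
[-90.       0.     165.1079] [ 23.4619  23.2106 -22.7696   0.     -44.0198  51.646 ] [0.5367 0.0587 0.07  ]
[0.4709 0.0328 0.0466] [ 0.6115 -0.0046  0.1764]
```

Run:
```python
from path import *
def odir(az,p,roll):
    p=np.radians(p);a=np.radians(az); hx=np.cos(a)*mx+np.sin(a)*my; hy=-np.sin(a)*mx+np.cos(a)*my
    d=np.cos(p)*hx-np.sin(p)*ez; z=hy; x=np.cross(d,z)
    Q=np.c_[x,d,z]; 
    return R.from_matrix(R.from_rotvec(np.radians(roll)*d).as_matrix()@Q).as_euler('xyz',degrees=True)
pts=[M(-.07,0,.035),M(-.07,0,.07),M(-.04,0,.12),M(.02,0,.17),M(.07,0,.18)]
for p in (0,15,30,45,60,70):
  for az in range(-135,181,45):
    for roll in (0,):
      print(p,az,[ (lambda j: 'x' if j is None else '%d/%d/%d'%(j[3],j[4],j[5]))(env.inverse_kinematics(t,odir(az,p,roll))) for t in pts])
```

```text
0 -135 ['4/-121/92', '4/-123/92', '7/-128/94', '12/-136/98', '17/-141/103']
0 -90 ['32/-96/94', '32/-98/95', '36/-102/98', '42/-107/105', '47/-108/109']
0 -45 ['72/-82/67', '72/-83/70', '76/-86/77', '84/-89/86', '90/-89/91']
0 0 ['x', 'x', 'x', 'x', '-178/-100/90']
0 45 ['-107/-95/107', '-107/-94/103', '-109/-89/89', '-112/-82/73', '-113/-79/66']
0 90 ['-76/-95/68', '-76/-96/65', '-78/-97/57', '-80/-99/46', '-81/-99/40']
0 135 ['-55/-116/57', '-55/-117/55', '-59/-122/48', '-64/-128/36', '-69/-131/29']
0 180 ['-29/-131/69', '-30/-133/68', '-33/-140/63', '-41/-152/51', '-55/-161/35']
15 -135 ['4/-110/92', '4/-112/92', '6/-118/94', '10/-127/98', '13/-132/102']
15 -90 ['31/-85/96', '31/-88/98', '34/-93/102', '39/-98/108', '42/-99/112']
15 -45 ['79/-71/74', '77/-72/78', '78/-74/87', '83/-75/97', '88/-75/101']
15 0 ['x', 'x', 'x', 'x', '-178/-66/89']
15 45 ['-110/-77/96', '-109/-74/88', '-107/-68/71', '-104/-61/54', '-103/-58/48']
15 90 ['-72/-82/61', '-72/-83/57', '-71/-85/49', '-72/-88/38', '-72/-89/33']
15 135 ['-49/-104/57', '-49/-106/54', '-51/-111/48', '-54/-119/39', '-57/-123/33']
1
[... 1855 characters left out ...]
2/94', '2/-70/96', '3/-79/99', '4/-83/101']
70 -90 ['19/-45/117', '17/-50/119', '16/-58/124', '16/-66/131', '16/-69/134']
70 -45 ['53/-25/130', '41/-30/140', '32/-39/152', '27/-47/163', '26/-49/168']
70 0 ['x', 'x', '41/-19/-167', '24/-29/-147', '20/-32/-140']
70 45 ['-14/-12/-66', '-10/-17/-71', '-8/-26/-71', '-9/-37/-67', '-9/-40/-64']
70 90 ['-30/-38/0', '-27/-42/-4', '-24/-49/-8', '-22/-58/-10', '-21/-62/-9']
70 135 ['-23/-54/35', '-22/-58/33', '-20/-66/31', '-18/-75/29', '-18/-79/29']
70 180 ['-11/-61/65', '-11/-66/65', '-10/-73/64', '-9/-83/65', '-8/-88/66']<sys>:0: UserWarning: Gimbal lock detected. Setting third angle to zero since it is not possible to uniquely determine all angles.
```

```bash
cat >> path.py <<'E'
AZ,P=np.radians(45),np.radians(30)
dh=np.cos(AZ)*mx+np.sin(AZ)*my; hy=-np.sin(AZ)*mx+np.cos(AZ)*my
D=np.cos(P)*dh-np.sin(P)*ez; N=np.cos(P)*ez+np.sin(P)*dh
OR=R.from_matrix(np.c_[np.cross(D,hy),D,hy]).as_euler('xyz',degrees=True)
Hn=.0095;Hw=.015
def tcp3(th,s,y=.008):
    H=M(.056,0,.066); u=np.cos(th)*mx-np.sin(th)*ez; nd=-np.sin(th)*mx-np.cos(th)*ez  # outward from underside
    E=H-.137*u
    a,b=np.meshgrid(np.linspace(0,.027,28),np.linspace(-.032,.032,65))
    rect=E+a.ravel()[:,None]*u+b.ravel()[:,None]*my
    for w in np.arange(-.01,.06,.0005):
        t=E+s*u+y*my+w*nd-Hn*N
        r=rect-t; A=r@D;B=r@N;C=r@hy
        if not ((A<0)&(A>-.12)&(abs(B)<Hn)&(abs(C)<Hw)).any() : 
            if w>-.009: return t
    return t
E
cat > plan.py <<'E'
from path import *
ths=[0,.15,.3,.5,.7,.9,1.1,1.3,1.45,1.6,1.75]
way=[tcp3(t,np.interp(t,[0,.5],[.008,.016])) for t in ths]
pre2=way[0]-.008*ez; pre1=pre2-.10*dh; pre0=pre1+.2*ez
E
python3 - <<'E'
from plan import *
print(OR)
for n,t in [('p0',pre0),('p1',pre1),('p2',pre2)]+list(zip(ths,way)):
    j=env.inverse_kinematics(t,OR); mm=np.array([(t-O)@mx,(t-O)@my,t[2]]); print(n,t,mm,j)
s=env.read_state()
for t in ([.28,.559,.38],[.33,.2,.38]): print(env.inverse_kinematics(t,s['tool_rot']))
E
```

```text
[-90.     -60.      30.1079]
p0 [ 0.3842 -0.0125  0.2343] [-0.1471 -0.0661  0.2343] [-29.8551  -9.9283 -37.4199 -72.0117 -52.0223  13.0326]
p1 [ 0.3842 -0.0125  0.0343] [-0.1471 -0.0661  0.0343] [-48.8492  34.8719 -48.8712 -97.4005 -58.9958  82.8309]
p2 [0.4707 0.0376 0.0343] [-0.0764  0.0046  0.0343] [ -33.3704   33.4931  -44.2525 -109.3272  -55.2018   76.6278]
0 [0.4707 0.0376 0.0423] [-0.0764  0.0046  0.0423] [ -32.8267   31.5885  -43.9541 -108.4134  -54.3703   74.1259]
0.15 [0.4724 0.0372 0.0628] [-0.0746  0.0046  0.0628] [ -31.1778   26.7574  -42.8252 -105.8408  -52.1397   67.1993]
0.3 [0.4772 0.0359 0.0825] [-0.0697  0.0046  0.0825] [ -29.2528   22.4213  -41.1913 -103.0821  -49.9048   60.0083]
0.5 [0.4881 0.033  0.107 ] [-0.0583  0.0046  0.107 ] [-26.4985  17.7855 -38.4256 -99.2744 -47.1073  50.6708]
0.7 [0.5016 0.0294 0.1304] [-0.0444  0.0046  0.1304] [-23.7954  14.2478 -35.4223 -95.3363 -44.6533  41.9209]
0.9 [0.5163 0.0255 0.1473] [-0.0292  0.0046  0.1473] [-21.7458  12.4657 -32.6936 -92.2472 -42.9686  35.5511]
1.1 [0.5346 0.0207 0.1615] [-0.0103  0.0046  0.1615] [-19.9547  11.7138 -29.7339 -89.4149 -41.61    30.0632]
1.3 [0.5548 0.0153 0.1717] [0.0106 0.0046 0.1717] [-18.5998  11.9147 -26.8166 -87.1424 -40.6548  25.8881]
1.45 [0.5712 0.0109 0.1766] [0.0276 0.0046 0.1766] [-17.8351  12.5938 -24.6274 -85.7982 -40.146   23.5052]
1.6 [0.5887 0.0063 0.179 ] [0.0457 0.0046 0.179 ] [-17.2714  13.6852 -22.4377 -84.7845 -39.7856  21.7433]
1.75 [0.6063 0.0016 0.1787] [0.0639 0.0046 0.1787] [-16.9049  15.0958 -20.3387 -84.138  -39.5561  20.6251]
[ 78.2031  18.8747  17.6977   0.0004 -88.8265 -14.8315]
[ 55.684   -7.028  -11.7603   0.0017 -85.2708   7.6875]
```

Run:
```python
from plan import *
s=env.read_state()
env.move_straight([.28,.559,.38],rate=.3)
env.gripper_to(0.0,20)
env.goto([.33,.2,.38],s['tool_rot'])
env.goto(pre0,OR)
print(env.read_state()['position'],env.read_state()['clock'])
env.move_straight(pre1,rate=.15,force_limit=8)
s=env.read_state();print(s['position'],pre1,s['force'],s['clock'],s['opening'])
a=snap('side','s1.png')['image'];b=snap('top','t1.png')['image']
cv2.imwrite('pics/c1.png',cv2.resize(np.hstack([a,b])[100:350],(800,179*1)) if 0 else np.vstack([cv2.resize(a[130:380,150:450],(360,300)),cv2.resize(b[150:400,150:450],(360,300))]))
```

```text
[ 0.3846 -0.0123  0.2345] 6.45
[ 0.3844 -0.0124  0.0346] [ 0.3842 -0.0125  0.0343] [ 0.4234  0.2444 -0.3346] 7.9333 0.004081980017840052
```

View pics/c1.png

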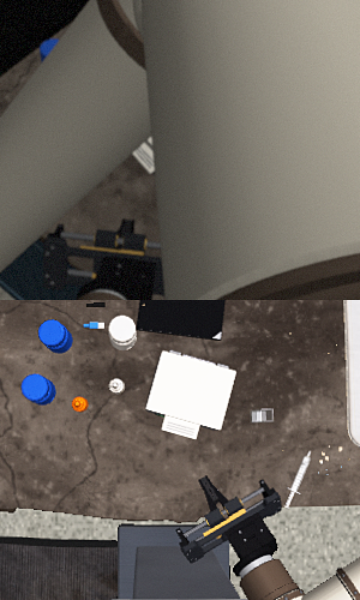

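The top view shows the shut fingers at about (205,480) in the montage, pointing at the lip at (180,427). The side camera is blocked by the arm. I go in under the lip and start a small lift.

Run:
```python
from plan import *
print(env.move_straight(pre2,rate=.08,force_limit=5))
s=env.read_state();print(s['position'],pre2,s['force'])
for w in way[:4]:
    print(env.move_straight(w,rate=.08,force_limit=15)); s=env.read_state();print(s['position']-w,s['force'],s['clock'])
b=snap('top','t2.png');print([(np.array(d['xyz']),d['score']) for d in env.search_frame(b,'lip_edge')[:2]])
cv2.imwrite('pics/c2.png',cv2.resize(b['image'][150:350,200:440],(720,600)))
```

```text
False
[0.4704 0.0375 0.0342] [0.4707 0.0376 0.0343] [-0.1591 -0.3528  0.7396]
False
[ 0.     -0.0002  0.0003] [ 0.0089 -0.4348 -0.1265] 9.6833
False
[-0.0004  0.0001 -0.0003] [-0.9837  0.107  -0.5808] 10.0917
False
[-0.0002  0.0001 -0.0005] [ 0.3847 -0.0645 -0.7262] 10.4917
False
[-0.0003  0.0001 -0.0007] [-0.0657 -0.3944 -0.5908] 10.975
[(array([0.5448, 0.0197, 0.1171]), 0.92)]
```

View pics/c2.png

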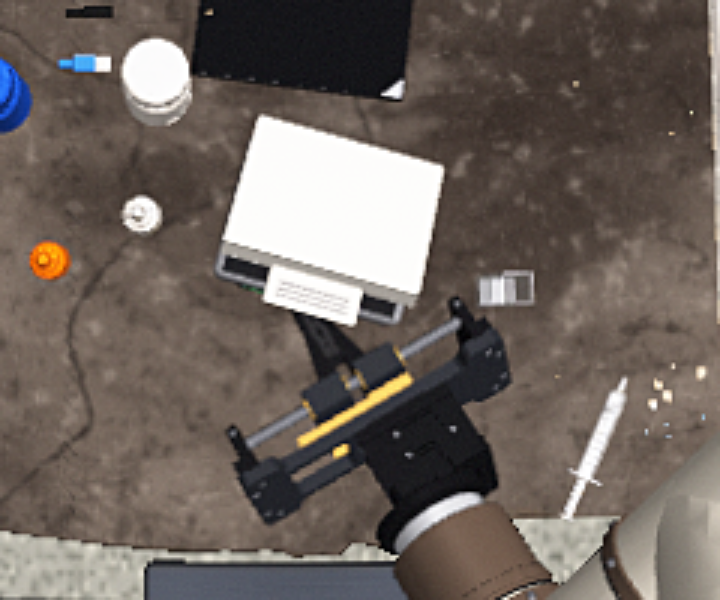

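The lid is lifting: the dark interior shows at (300,265), and the finger is under the lip at (315,325). The cell is untouched at (507,288). I carry on along the arc.

Run:
```python
from plan import *
for w in way[4:]:
    h=env.move_straight(w,rate=.08,force_limit=15); s=env.read_state();print(h,s['position']-w,s['force'],s['clock'])
    if h: break
b=snap('top','t3.png');cv2.imwrite('pics/c3.png',cv2.resize(b['image'][150:350,200:440],(720,600)))
```

```text
False [-0.0005  0.0002 -0.0006] [-1.3277  0.2973 -0.3482] 11.5667
False [-0.0006  0.0002 -0.0007] [-0.427   0.1002 -0.1945] 12.0
False [-0.0007  0.0003 -0.0007] [-1.2166 -0.511  -0.4882] 12.45
False [-0.0005  0.0002 -0.0005] [ 0.3457 -0.5224  0.1861] 12.8917
False [-0.0001  0.0001 -0.0002] [-0.1722 -0.1541 -1.1078] 13.2667
False [ 0.0001  0.0001 -0.0002] [-0.5941 -0.1963 -0.2441] 13.6417
False [ 0.0002  0.0001 -0.0002] [-0.2813  0.3627 -0.8966] 14.0167
```

View pics/c3.png

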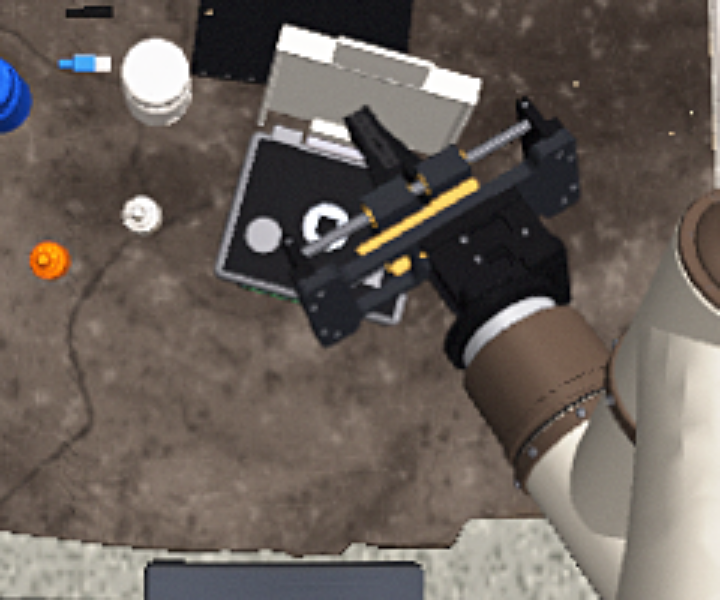

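The lid is back on its stop at (370,90), the round key shows at (264,235), and the neighbours have not moved. I retreat and re-measure the key.

Run:
```python
from plan import *
p=env.read_state()['position']
env.move_straight(p-.12*D,rate=.15)
p=env.read_state()['position']; env.move_straight(p+.1*ez-.05*mx,rate=.2)
b=snap('top','t4.png');print(env.read_state()['clock'])
for t in('round_key_top','bar_key_top','lip_edge','jar','dropper','cell'): print(t,[(np.array(d['xyz']),round(d['score'],2)) for d in env.search_frame(b,t)[:3]])
k=M(-.018,.042,.068);kb=M(-.018,-.042,.068);print(k,kb)
m=env.trace(b,'round_key_top'); 
im=cv2.resize(b['image'][150:350,200:440],(720,600))
for P_ in (k,kb,M(-.055,.07,.06),M(-.055,-.07,.06)):
    u=(proj(b,P_)[0]-[200,150]+.5)*3; cv2.drawMarker(im,tuple(int(v) for v in u),(0,0,255),0,12,1)
if m:
    for c in m[:1]:
        v=np.argwhere(c['mask']).mean(0)[::-1]; print(c['score'],c['mask'].sum(),ray(b,v,.068))
cv2.imwrite('pics/c4.png',im)
```

```text
15.775
round_key_top [(array([0.5395, 0.0564, 0.0723]), 0.41)]
bar_key_top []
lip_edge [(array([ 0.6286, -0.0057,  0.1136]), 0.83)]
jar [(array([0.6401, 0.1363, 0.0979]), 0.9), (array([0.5467, 0.2866, 0.0933]), 0.89), (array([0.6391, 0.2548, 0.0962]), 0.57)]
dropper [(array([0.5175, 0.213 , 0.0472]), 0.41)]
cell [(array([ 0.5043, -0.1072,  0.0616]), 0.75)]
[0.5367 0.0587 0.068 ] [ 0.5151 -0.0224  0.068 ]
0.65 111 [0.5376 0.0578 0.068 ]
```

View pics/c4.png

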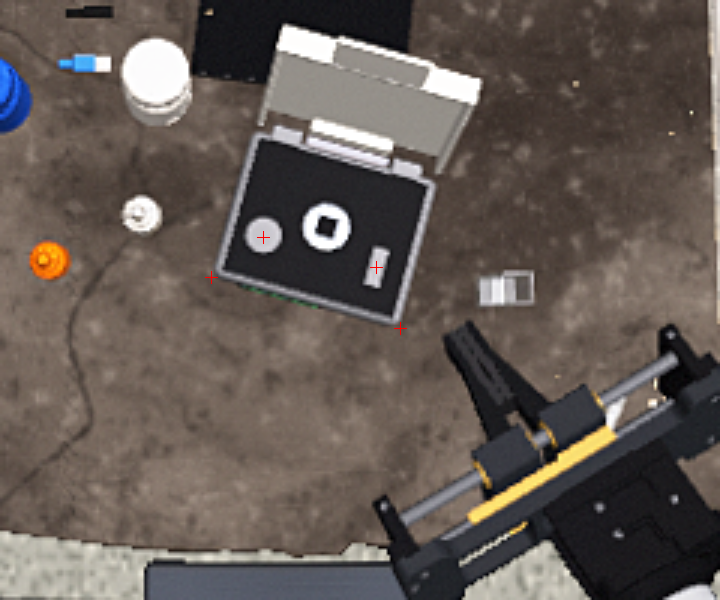

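The predicted key positions (red crosses) fall on the round key at (263,236) and the bar key at (376,267), so the meter has not shifted. I press the round key.

Run:
```python
from plan import *
k=np.array([.5370,.0583,.068])
s=env.read_state(); cand=[]
for sg in(1,-1):
    j=env.inverse_kinematics(k+.15*ez,ori(90,sg)); cand.append((np.abs(j-s['joint_positions']).max(),sg)); 
sg=min(cand)[1]; o=ori(90,sg); print(cand)
env.move_straight(s['position']+.05*ez,rate=.2)
env.goto(k+.15*ez,o); env.move_straight(k+.012*ez,rate=.12,force_limit=6)
print(env.read_state()['position']-k,env.read_state()['clock'])
env.dwell(.3)
for i in range(16):
    z=.006-.001*i
    h=env.move_straight(np.r_[k[:2],.068+z],rate=.01); s=env.read_state(); print(round(z,3),s['position'][2],s['force'])
    if s['force'][2]>14: break
env.dwell(.2);s=env.read_state();print(s['position'],s['force'],s['clock'])
b=snap('side','s5.png')
```

```text
[(np.float64(118.47504793515482), 1), (np.float64(61.524952064845195), -1)]
[0.0006 0.0001 0.0128] 18.9583
0.006 0.07396469898487926 [-0.2706 -0.7482 -0.46  ]
0.005 0.07294712623151198 [0.1778 0.5591 0.1655]
0.004 0.07192173906432071 [ 0.739  -0.043   0.1654]
0.003 0.07092006018751848 [-0.1675 -0.4825  0.3151]
0.002 0.06991815141386375 [ 0.1395  0.3375 -1.221 ]
0.001 0.06893072873512676 [-0.3159 -0.0948  0.1783]
0.0 0.06819410713937508 [-0.5387  0.2162  1.44  ]
-0.001 0.06712422175147573 [0.3059 0.3098 1.6714]
-0.002 0.06612123449395987 [0.5333 0.5636 2.8765]
-0.003 0.06509444538929388 [0.1985 0.2476 3.7011]
-0.004 0.064090670969871 [-1.1172  0.1569  2.5544]
-0.005 0.06340117491424198 [-0.7525  0.3042  5.5164]
-0.006 0.06329580068644428 [-2.7096 -0.1314 10.2918]
-0.007 0.06318837843779454 [-4.8122  0.8696 16.8071]
[0.5373 0.0584 0.0632] [-3.5927  0.5189 16.3537] 23.4583
```

The key bottomed: spring force from 68 to 63.3 mm, then a hard stop at 16 N. I release, retreat and check.

Run:
```python
from plan import *
p=env.read_state()['position']
env.move_straight(p+.02*ez,rate=.04);env.move_straight(p+.18*ez,rate=.2)
env.move_straight(p+.20*ez-.17*mx,rate=.25); env.dwell(.3)
s=env.read_state();print(s['position'],s['force'],s['clock'])
b=snap('top','t6.png');a=snap('side','s6.png')
for f in(a,b):
  for t in('lip_edge','jar','dropper','cell'): print(t,[(np.array(d['xyz']),round(d['score'],2)) for d in env.search_frame(f,t)[:3]])
cv2.imwrite('pics/c6.png',np.hstack([cv2.resize(b['image'][130:330,220:420],(400,400)),cv2.resize(a['image'][130:330,200:400],(400,400))]))
```

```text
[0.3735 0.1018 0.2627] [-0.5726  0.0945  0.0871] 26.3
lip_edge [(array([ 0.634 , -0.0114,  0.1184]), 0.59)]
jar [(array([0.6346, 0.2433, 0.0828]), 0.77), (array([0.6384, 0.1274, 0.0594]), 0.67), (array([ 0.6328, -0.0135,  0.1172]), 0.43)]
dropper [(array([0.5504, 0.1385, 0.0408]), 0.7), (array([0.5113, 0.2047, 0.0224]), 0.46)]
cell [(array([ 0.4863, -0.1195,  0.0715]), 0.93), (array([ 0.5843, -0.0105,  0.0601]), 0.61)]
lip_edge [(array([ 0.6269, -0.0044,  0.115 ]), 0.68)]
jar [(array([0.5457, 0.2905, 0.0944]), 0.97), (array([0.6444, 0.1329, 0.102 ]), 0.89), (array([0.6418, 0.2556, 0.0964]), 0.78)]
dropper [(array([0.5173, 0.2147, 0.0503]), 0.66)]
cell [(array([ 0.5023, -0.1074,  0.0623]), 0.63)]
```

View pics/c6.png

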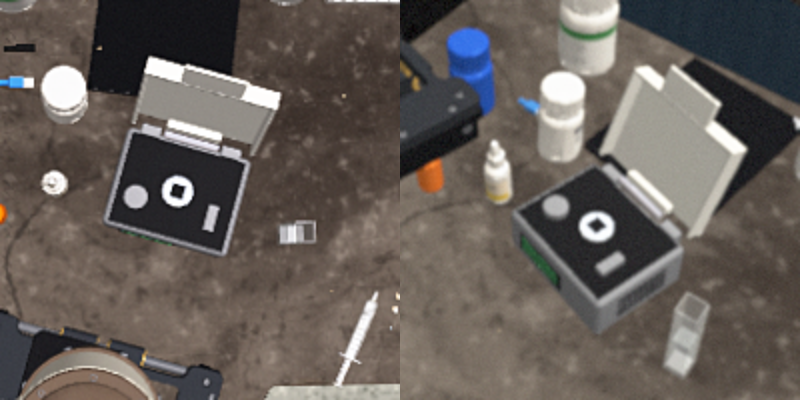

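Both views show the lid resting open on its stop and both keys up, the round one at (135,196) and the bar at (211,218) in the left half. The meter, jar, dropper and cell are where they started, and the robot is clear.

```bash
python3 -c "
from h import *
env.close_job(); print(env.read_state()['clock'])"
```

```text
the job is handed in; nothing more can be done
the job is handed in; nothing more can be done
```

The job is done and handed in at about 26.5 s of the 50 s allowed.

- **Lid:** I put the shut fingertip under the lip and swung the lid back past upright. It fell onto its stop and stayed there after I withdrew. Forces at the tool stayed under about 2 N throughout.
- **Round key:** I pressed it straight down about 5 mm until it hit a firm stop at roughly 16 N, then released it. It looks fully up in the final pictures, but I could not read its travel directly.
- **Surroundings:** The final top and side views show the bar key up and the meter in its place. The jar, dropper bottle and glass cell are standing where they began, to within the detector's accuracy of a few millimetres. The robot was touching nothing.

No check failed outright. The detector missed the white dropper bottle in the last top view, but it found it in the side view within 3 mm of where it started.

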